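# Unlock the flatbread press

## Task

The flatbread press on the counter is locked. Draw its sliding locking pin back until it is right out of its bore and slide it sideways fully into the side notch so that it stays parked there; then swing the wing bolt on your left round anticlockwise to its end stop, and after it the one on your right likewise. Do not force anything against its stops, leave the other kitchen things where they are, and leave the pin parked.

Things in the scene. Friction and masses are not known exactly. Their poses are not given: they have to be found in the camera images.
- press: Flatbread press, fixed: grey base 280 x 300 x 20 mm, two round aluminium plates 180 mm across (top at z 50 mm; lever folded along x on them, to 68 mm). Origin on the counter under the base, which spans x -145 to 135, y -150 to 150 mm; z up, x away from the robot, y to its left (turned up to 0.3 rad). A steel pin guide runs along y at the front; all mm given for press x, y are in this frame.
- slot (a point): Point on the slot's centreline on top of the pin guide (press x -85, y 0, z 38.5 mm). The 17 mm wide slot runs along y. Drawing moves the pin along +y, till its origin is at y 75 mm at most. One side notch, 34 mm wide along y, opens from the slot towards -x. Outside the notch the slot edge stops the pin after about 2.5 mm sideways; in it the pin goes 24 mm, to x -109 mm, with 5 mm play in y.
- slot_end (a point): Left end of the slot (press x -85, y 87, z 38.5 mm). The front plate that has the notch is screwed on at another place each time: the notch's centre is anywhere from press y 22 to 54 mm. It is not measured: see it from above or feel for it by pressing the pin sideways at several places along the slot.
- lock_pin: Sliding steel pin, 122 mm long, 0.25 kg, captive in the guide (cannot be lifted out), slides with under 4 N. Axes as the press. Origin: under the middle of its stem, on the base, 20 mm above the counter; starts at press y -30 to -18 mm. An 11 mm round shank reaches 77 mm to -y; a flat foot 44 (x) x 62 mm (y -17 to 45) runs under the guide; a 12 x 24 mm stem rises through the slot to a tray.
- tray (a point): Centre of the floor of the pin's square 50 x 50 mm thumb tray, 25.5 mm above the pin's origin (45.5 mm above the counter). Two upright lips 8 mm thick and 25 mm high: along its +y side and along its -x side, inner faces 17 mm from the centre; the other two sides are open. Closed fingertips set on the tray push the +y lip to draw the pin, the -x lip to press it into the notch.
- bore (a point): Mouth of the bore in the block at the right end of the guide (press x -85, y -68 mm, 26 mm above the counter; block top 48 mm). The bore runs 32 mm from here towards -y, 16 mm wide. The pin is right out of it when the pin's origin is beyond press y 10 mm.
- wing_left (a joint): Angle (rad) of the left wing bolt, anticlockwise from above positive, 0 when its wings lie along the press x; starts at 0 to 0.5, end stop at 1.9. It stays where it is left; turning takes about 0.08 N m.
- wing_right (a joint): The same for the right wing bolt; same range, start and end stop.
- wing_left_hub (a point): On the axis of the left wing bolt at mid height of its wings, 68 mm above the counter (press x 20, y 118 mm). Black wings: one straight bar 80 mm long (40 mm each way), 12 mm thick, 22 mm high (57 to 79 mm above the counter), hub 26 mm across; x axis along the wings. Nothing else within 60 mm of the axis is higher than 55 mm. Can be swung by pushing a wing's side with a fingertip.
- wing_right_hub (a point): The same for the right wing bolt (press x = +20, y = -118 mm).
- shaker: Sprinkle shaker, clear with white cap, 54 mm across, 114 mm high; origin under its centre. Leave alone. The shaker, cup stack and hourglass stand beside the press and change places.
- cup_stack: Stack of pink baking cups, 68 mm across, 57 mm high; origin under its centre. Leave alone.
- hourglass: Hourglass timer, glass and wood, 58 mm across, 102 mm high; origin under its centre. Leave alone.
- spoon_rest: White ceramic spoon rest, 96 mm round dish, 12 mm high, with a 50 mm tab; origin under the dish. Leave alone.
- spatula: Spatula lying at the right; origin under its middle. Leave alone.
Not all that is in view belongs to the job. Leave any black or pink look-alike of the lock_pin alone.

How it is judged:
By the outcome, as a careful person would: the job done as asked, in the order asked, and still so for the second after the job is handed in, with the robot touching nothing.
It also fails if it takes over 61 s, if anything falls off the work surface, if the arm or the gripper's body presses on something with over 40 N, if the wrist force passes 120 N, or if a joint passes its speed limit or range.

## Robot

A 6-joint arm with a two-finger parallel gripper is mounted at the origin on the work surface. World frame = base frame: x ahead of the robot, y to its left, z up, the work surface at z = 0. Lengths are in m, angles in rad, forces in N, time in s.
With the tool pointing down it reaches from about 0.325 to 0.925 m from the base axis. Payload 3.1 kg.
Tool frame: the origin (TCP) lies midway between the tips of the shut fingers; the grasp point (between the pads) lies 19 mm behind it; z points along the fingers, y is the direction in which the jaws open and shut (so a half turn about z gives the same grasp; the last joint's range is limited). The gripper opens to 85 mm and grips with 20 to 120 N. Pads are 22 mm wide; open, the fingers measure 114 mm over their backs; the gripper's body (76 mm by 85 mm) begins 54 mm behind the grasp point. The pads swing forward as they close: fully open they stand 13 mm farther back than shut.
Start: joints at [1.07, 0.217, 1.613, -0, 1.311, -0.112], TCP at [0.237, 0.578, 0.231] pointing down, gripper open.
Joint ranges: [-2.75, 2.75], [-0.78, 2.1], [0.31, 2.55], [-1.13, 4.27], [0.13, 2.63], [-2.58, 2.58]. Speed limits (rad/s): [2.79, 2.79, 3.14, 3.14, 3.14, 3.14].

## Interface

Orientations are given as a unit quaternion [x, y, z, w].
In Python, from workcell import r gives the robot as it stands. The module is installed in compiled form; this text tells all that it offers.
- The arm moves only by the tool apply_moves, never from a script. Its argument "deltas" is a list of rows, each an object with "grip": the finger opening in cm, from 0 to 8.54; "delta_pos": the shift along the world's x, y, z in cm, a list of three; "twist": the turn about the world's z in rad. A call has 1 to 12 rows; each row shifts and turns the commanded pose from where the row before left it; what a row does not reach is not made up. A row lasts 1/12 s, in which the tool goes at most 41.7 mm and 7.16 degrees, less where a joint would pass 70% of its speed; a pose out of reach is approached as far as the arm can. A call is refused whole if a number of a shift passes 4.17 or a number of a turn 0.125, either way. A call with a gripper value outside its range is refused whole. The fingers move at their own pace and stop on an object; "force" is the grip in N (left out, the last holds). Time passes only in rows, so rows that do not move let the fingers close. It gives the time, the measured TCP pose, the force and the opening at its end, in the units of the state.
- r.get_state(): the state, without advancing time (a new reading comes with each control period).
- r.grab_frame(name): name is "scene" or "top"; returns a dict with "img" (400x640x3 uint8, red, green, blue), "range_z" (400x640 float32, m along the optical axis (not along the pixel's ray), 0 where there is no reading), "intrinsics" (3x3 intrinsics, pixels), "R" (3x3) and "t" (3): a world point X has camera coordinates R X + t. Camera axes: x right, y down, z forward; pixel columns grow to the right and rows downward; lengths in m; the calibration is good to about 2 mm. A picture is of the moment at which its call begins.
- r.finish_job(): hands the job in, once; it reports no verdict.
The state is a dict: "clock": time; "q": joint angles; "joint_vel": joint speeds; "joint_torque": joint torques, N m; "ee_pos": TCP position; "eef_rot": TCP orientation; "force": force on the tool from outside, world axes, zero at the start; "ft_torque": the same for the moment, N m; "opening": finger opening in m.
Only numpy, scipy, OpenCV 4.12 (cv2) and the standard library are available. Lean on these libraries where they do the work, as an engineer would, in place of code of your own. Each camera call takes 0.05 s, during which the arm holds its last target. There are 200 camera calls.

## Working session

There is one attempt and no reset: what is moved stays moved. The work goes in short steps, Python scripts to look and compute and a tool call to move; the robot and the scene stay as the last step left them, time stands still between calls to the robot, and variables do not carry over. Pictures are saved under pics/ and viewed, about 8 in all and at most 12, crops included, and the job is handed in when it is done.

Besides the shell and the picture viewer there is one more tool, called after ">>>" as name(argument=value, ...), one argument or row to a line, values as JSON. apply_moves: Moves the arm, as the interface text tells. Its arguments: {"type":"object","properties":{"deltas":{"type":"array","items":{"type":"object","properties":{"grip":{"type":"number"},"delta_pos":{"type":"array","items":{"type":"number"}},"twist":{"type":"number"}}}},"force":{"type":"number"}},"required":["deltas"]}

```bash
mkdir -p pics; cat > h.py <<'E'
import numpy as np, cv2
from workcell import r
def grab(n):
    f=r.grab_frame(n); return f
def save(img,p): cv2.imwrite('pics/'+p,cv2.cvtColor(img,cv2.COLOR_RGB2BGR))
def ray(f,u,v,z):
    K=np.array(f['intrinsics']);R=np.array(f['R']);t=np.array(f['t'])
    c=-R.T@t; d=R.T@np.linalg.inv(K)@np.array([u,v,1.]); return c+d*(z-c[2])/d[2]
def proj(f,X):
    p=np.array(f['intrinsics'])@(np.array(f['R'])@np.array(X)+np.array(f['t'])); return p[:2]/p[2]
def cloud(f):
    K=np.array(f['intrinsics']);R=np.array(f['R']);t=np.array(f['t']);Z=f['range_z']
    v,u=np.mgrid[:Z.shape[0],:Z.shape[1]]
    P=np.stack([(u-K[0,2])/K[0,0]*Z,(v-K[1,2])/K[1,1]*Z,Z],-1)
    W=(P-t)@R; W[Z==0]=np.nan; return W
E
python3 - <<'E'
from h import *
for n in('top','scene'):
    f=grab(n); save(f['img'],n+'0.png'); np.savez(n+'0.npz',**f)
    print(n,-np.array(f['R']).T@f['t'],np.array(f['R'])[2])
print(r.get_state())
E
```

```text
top [ 0.4020774  -0.04442507  1.08548606] [ 0.08263304 -0.01372982 -0.99648546]
scene [1.11716987 0.03666588 0.77841539] [-0.64180559 -0.1225317  -0.75701491]
{'clock': 0.1, 'q': array([ 1.06982118e+00,  2.17685142e-01,  1.61480839e+00,  1.85534156e-07,
        1.31131980e+00, -1.12186349e-01]), 'joint_vel': array([ 0.00121239, -0.00246288, -0.00332177,  0.0013884 , -0.0009324 ,
        0.00172366]), 'joint_torque': array([-8.26588093e-04, -3.98078728e+01, -3.04971635e+01, -1.86796688e-04,
        4.22967467e-03,  7.75774197e-06]), 'ee_pos': array([0.23652427, 0.5777012 , 0.23007675]), 'eef_rot': array([ 1.93172281e-01,  9.81164225e-01, -1.05853964e-03, -3.35186931e-04]), 'force': array([-0.6226655 ,  0.24972838, -0.43136076]), 'ft_torque': array([-0.00909182,  0.05825472, -0.01117895]), 'opening': 0.08566206391919494}
```

View pics/top0.png

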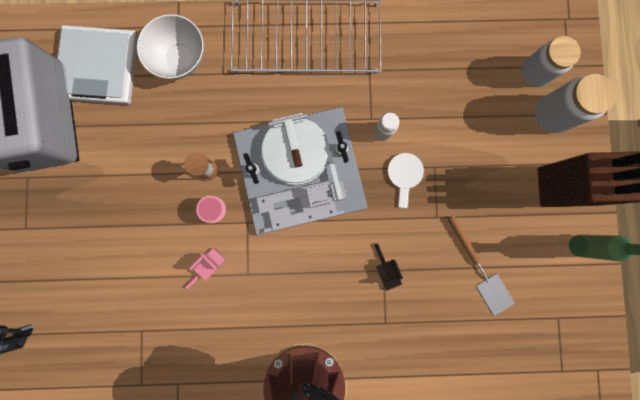

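View pics/scene0.png

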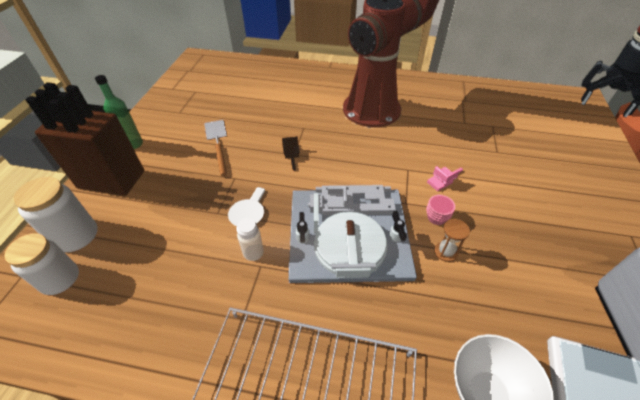

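The top view shows the press centred near (300,170). The grey pin tray is near (318,195), with the slot and guide running from (265,210) to (340,185). The black wing bolts are at (251,168) on the left and (342,147) on the right. Pin candidates are grey (318,195), pink (207,265) and black (388,270). Only the grey one sits in the press guide and is steel, so I'll confirm it in a crop.

```bash
cat > m.py <<'E'
from h import *
f=dict(np.load('top0.npz')); W=cloud(f); im=f['img']
hsv=cv2.cvtColor(im,cv2.COLOR_RGB2HSV)
roi=np.zeros(im.shape[:2],np.uint8); roi[100:240,225:375]=1
# base+everything on it: not wood-coloured (low saturation) in the ROI
m=((hsv[...,1]<80)&(roi>0)).astype(np.uint8)
m=cv2.morphologyEx(m,cv2.MORPH_OPEN,np.ones((5,5)))
n,l,s,c=cv2.connectedComponentsWithStats(m); k=1+np.argmax(s[1:,4])
cn=max(cv2.findContours((l==k).astype(np.uint8),0,1)[0],key=cv2.contourArea)
h=cv2.convexHull(cn)[:,0].astype(float)
P=np.array([ray(f,u,v,0.02)[:2] for u,v in h])
rc=cv2.minAreaRect((P*1000).astype(np.float32)); print('base rect',rc)
box=cv2.boxPoints(rc); print(box)
d=((hsv[...,2]<60)&(roi>0)).astype(np.uint8)
n,l,s,c=cv2.connectedComponentsWithStats(d)
for i in range(1,n):
    if s[i,4]>20:
        q=np.argwhere(l==i)[:,::-1].astype(float); X=np.array([ray(f,u,v,.079)[:2] for u,v in q])
        w,V=np.linalg.eigh(np.cov(X.T)); e=V[:,1]*np.sign(V[0,1])
        print('dark',c[i],s[i,4],X.mean(0),'axis ang',np.arctan2(e[1],e[0]), 'z',np.nanmedian(W[l==i][:,2]))
save(cv2.resize(im[105:240,228:378],None,fx=5,fy=4.4*5/4.4,interpolation=cv2.INTER_CUBIC)[:, :800][:600+75],'crop_tmp.png')
save(cv2.resize(im[170:240,240:360],(800,467),interpolation=cv2.INTER_CUBIC),'crop1.png')
E
python3 m.py
```

```text
base rect ((562.6941528320312, 0.937347412109375), (290.61737060546875, 301.78765869140625), 12.027302742004395)
[[ 389.1323    118.23973 ]
 [ 452.01816  -176.92323 ]
 [ 736.256    -116.365036]
 [ 673.3701    178.79793 ]]
dark [341.35971223 145.99280576] 139 [ 0.60671496 -0.10835201] axis ang 0.22814320137412702 z 0.07783135113218143
dark [250.45205479 168.10958904] 146 [0.55673669 0.11945668] axis ang 0.3544915207303984 z 0.07805129966394317
```

View pics/crop1.png

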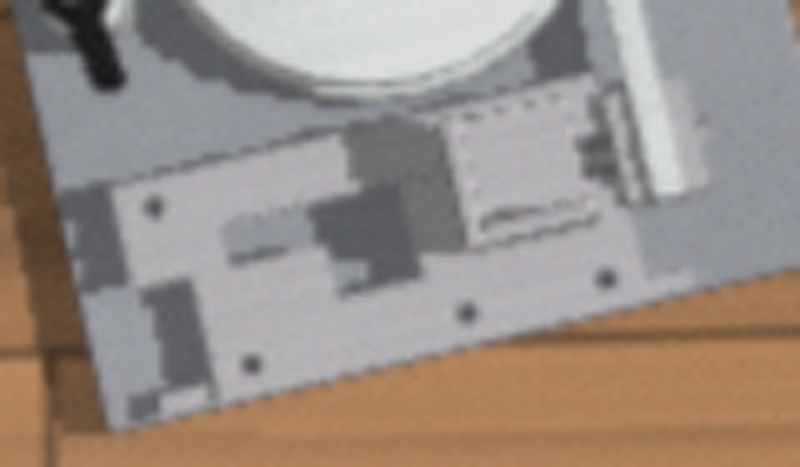

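The crop shows the grey steel pin tray in the guide at crop (455–590, 95–240), with its +y lip at the left and the -x lip at the bottom. The slot is at (225–315, 235). The notch opens downward (-x) at about (335–420, 230–295). I'll express these in the press frame.

```bash
cat >> h.py <<'E'
O=np.array([.5622,.0012]);YAW=.213
A=np.array([[np.cos(YAW),-np.sin(YAW)],[np.sin(YAW),np.cos(YAW)]])
def w2p(X): return (np.asarray(X)[...,:2]-O)@A*1000
def p2w(x,y): return O+A@np.array([x,y])/1000
E
python3 - <<'E'
from h import *
f=dict(np.load('top0.npz')); W=cloud(f); P=w2p(W); Z=W[...,2]*1000
def rng(m,t): print(t,m.sum(),*[np.round(np.percentile(P[m][:,i],[2,10,50,90,98]),0) for i in(0,1)],'z',np.round(np.percentile(Z[m],[5,50,95])))
g=(P[...,0]>-125)&(P[...,0]<-50)&(P[...,1]>-75)&(P[...,1]<60)
rng(g&(Z>60)&(Z<80),'lips')
rng(g&(Z>42)&(Z<52),'tray')
rng(g&(Z<30),'low'); rng(g&(P[...,0]<-93)&(Z<32)&(P[...,1]>0),'notch')
for a in [(335,230),(335,295),(420,275),(413,190),(225,215),(230,265)]:
    print(a,np.round(w2p(ray(f,240+a[0]/6.667,170+a[1]/6.667,.0385)),1))
# guide holes / edges
for s,n in((1,'left'),(-1,'right')): print(n,p2w(20,118*s))
big=(Z>60)&(Z<200)&(np.abs(P[...,0])<160)&(np.abs(P[...,1])<230)
n,l,s,c=cv2.connectedComponentsWithStats(big.astype(np.uint8))
for i in range(1,n):
    if s[i,4]>8: rng(l==i,'obj')
E
```

```text
lips 117 [-108. -107. -101.  -69.  -61.] [-50. -43. -11.  -5.  -3.] z [66. 69. 72.]
tray 289 [-108.  -97.  -80.  -63.  -59.] [-74. -70. -35. -15. -11.] z [43. 45. 48.]
low 273 [-119. -109.  -89.  -76.  -57.] [-74. -67.  30.  50.  58.] z [16. 20. 29.]
notch 93 [-111. -110. -102.  -95.  -93.] [17. 20. 34. 47. 50.] z [17. 20. 23.]
(335, 230) [-89.   43.8]
(335, 295) [-113.4   49.7]
(420, 275) [-113.7   16.1]
(413, 190) [-81.1  11. ]
(225, 215) [-73.3  83.7]
(230, 265) [-92.5  86.2]
left [0.55680364 0.12076119]
right [ 0.6066924  -0.10990547]
obj 418 [  3.  13.  75. 125. 128.] [-35. -10.   0.  10.  42.] z [60. 62. 68.]
obj 142 [27. 31. 44. 59. 66.] [-229. -228. -223. -218. -216.] z [ 64.  92. 115.]
obj 204 [-18. -11.  20.  50.  58.] [-128. -124. -117. -111. -107.] z [68. 78. 82.]
obj 128 [35. 39. 57. 74. 80.] [213. 216. 223. 229. 230.] z [ 96. 102. 104.]
obj 208 [-16.  -9.  21.  50.  58.] [107. 109. 117. 125. 129.] z [68. 78. 82.]
obj 117 [-108. -107. -101.  -69.  -61.] [-50. -43. -11.  -5.  -3.] z [66. 69. 72.]
```

>>> apply_moves(
  deltas=[
    {"grip": 0,"delta_pos": [1.4,-3.4,0],"twist": -0.08},
    {"grip": 0,"delta_pos": [1.4,-3.4,0],"twist": -0.08},
    {"grip": 0,"delta_pos": [1.4,-3.4,0],"twist": -0.08},
    {"grip": 0,"delta_pos": [1.4,-3.4,0],"twist": -0.08},
    {"grip": 0,"delta_pos": [1.4,-3.4,0],"twist": -0.08},
    {"grip": 0,"delta_pos": [1.4,-3.4,0],"twist": -0.08},
    {"grip": 0,"delta_pos": [1.4,-3.4,0],"twist": -0.08},
    {"grip": 0,"delta_pos": [1.4,-3.4,0],"twist": -0.08},
    {"grip": 0,"delta_pos": [1.4,-3.4,0],"twist": -0.08},
    {"grip": 0,"delta_pos": [1.4,-3.4,0],"twist": -0.08},
    {"grip": 0,"delta_pos": [1.4,-3.4,0],"twist": -0.08},
    {"grip": 0,"delta_pos": [1.4,-3.4,0],"twist": -0.08},
  ],
  force=40,
)

```text
clock: 1.1
ee_pos: [0.4048, 0.1686, 0.231]
eef_rot: [0.626, 0.78, -0.0, -0.0]
force: [0.2, 0.2, 0.3]
opening: 0.0003
```

>>> apply_moves(
  deltas=[
    {"grip": 0,"delta_pos": [1.38,-3.53,-0.5],"twist": 0},
    {"grip": 0,"delta_pos": [1.38,-3.53,-1],"twist": 0},
    {"grip": 0,"delta_pos": [1.38,-3.53,-1],"twist": 0},
    {"grip": 0,"delta_pos": [1.38,-3.53,-1.5],"twist": 0},
    {"grip": 0,"delta_pos": [1.38,-3.53,-1.5],"twist": 0},
    {"grip": 0,"delta_pos": [1.4,-3.55,-1.5],"twist": 0},
    {"grip": 0,"delta_pos": [0,0,-2.5],"twist": 0},
    {"grip": 0,"delta_pos": [0,0,-1.5],"twist": 0},
    {"grip": 0,"delta_pos": [0,0,-0.5],"twist": 0},
    {"grip": 0,"delta_pos": [0,0,0],"twist": 0},
  ],
)

```text
clock: 1.93
ee_pos: [0.4859, -0.0413, 0.1141]
eef_rot: [0.625, 0.781, -0.001, -0.002]
force: [0.1, 0.5, 0.8]
opening: -0.0002
```

```bash
python3 - <<'E'
from h import *
s=r.get_state(); print(s['ee_pos'],w2p(s['ee_pos']),s['clock'])
f=grab('scene'); im=f['img']
u,v=proj(f,[*p2w(-85,-28),.0455]).astype(int); print(u,v)
c=im[v-60:v+45,u-70:u+70]; save(cv2.resize(c,None,fx=5.5,fy=5.5,interpolation=cv2.INTER_CUBIC),'s1.png')
E
```

```text
[ 0.48589025 -0.04133565  0.11413755] [-83.57697975 -25.44304457] 1.9333
337 198
```

View pics/s1.png

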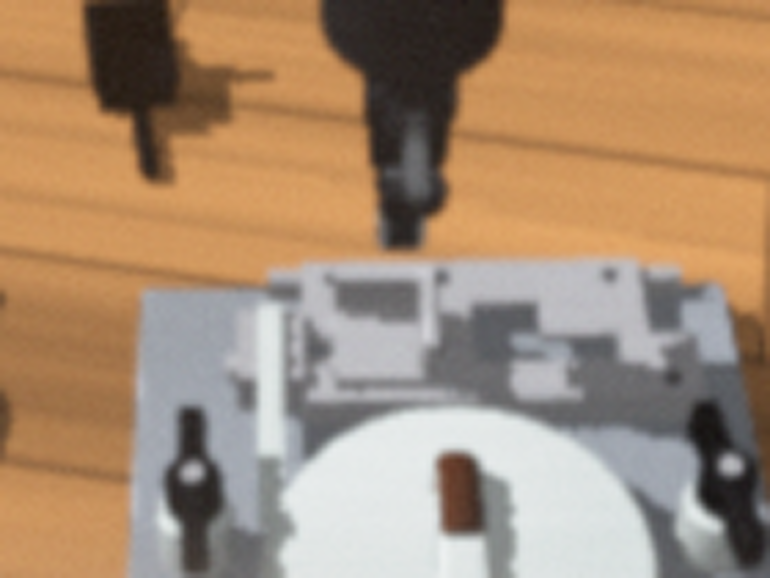

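The fingertip hangs at about crop (400,245), above the grey tray at (300–440, 280–400). I'll descend onto the tray.

>>> apply_moves(
  deltas=[
    {"grip": 0,"delta_pos": [0.1,-0.1,-1.5],"twist": 0},
    {"grip": 0,"delta_pos": [0.1,-0.1,-2],"twist": 0},
    {"grip": 0,"delta_pos": [0,0,-1.5],"twist": 0},
    {"grip": 0,"delta_pos": [0,0,-1],"twist": 0},
    {"grip": 0,"delta_pos": [0,0,-0.2],"twist": 0},
    {"grip": 0,"delta_pos": [0,0,0],"twist": 0},
    {"grip": 0,"delta_pos": [0,0,0],"twist": 0},
  ],
)

```text
clock: 2.57
ee_pos: [0.491, -0.0436, 0.0555]
eef_rot: [0.624, 0.781, 0.0, 0.001]
force: [1.1, 0.0, 0.2]
opening: 0.0002
```

```bash
python3 - <<'E'
from h import *
s=r.get_state(); print(s['ee_pos'],w2p(s['ee_pos']),s['force'])
E
```

```text
[ 0.490956   -0.0436041   0.05548144] [-79.10524521 -28.7310936 ] [1.13158963 0.01763425 0.21048326]
```

>>> apply_moves(
  deltas=[
    {"grip": 0,"delta_pos": [-0.08,0.39,0],"twist": 0},
    {"grip": 0,"delta_pos": [-0.08,0.39,0],"twist": 0},
    {"grip": 0,"delta_pos": [-0.08,0.39,0],"twist": 0},
    {"grip": 0,"delta_pos": [-0.08,0.39,0],"twist": 0},
    {"grip": 0,"delta_pos": [-0.08,0.39,0],"twist": 0},
    {"grip": 0,"delta_pos": [-0.08,0.39,0],"twist": 0},
  ],
)

```text
clock: 3.07
ee_pos: [0.4852, -0.0199, 0.0545]
eef_rot: [0.624, 0.781, 0.0, 0.0]
force: [0.9, -1.5, 0.8]
opening: -0.0003
```

>>> apply_moves(
  deltas=[
    {"grip": 0,"delta_pos": [-0.09,0.39,0],"twist": 0},
    {"grip": 0,"delta_pos": [-0.09,0.39,0],"twist": 0},
    {"grip": 0,"delta_pos": [-0.09,0.39,0],"twist": 0},
    {"grip": 0,"delta_pos": [-0.09,0.39,0],"twist": 0},
    {"grip": 0,"delta_pos": [-0.09,0.39,0],"twist": 0},
    {"grip": 0,"delta_pos": [-0.09,0.39,0],"twist": 0},
    {"grip": 0,"delta_pos": [-0.09,0.39,0],"twist": 0},
    {"grip": 0,"delta_pos": [-0.09,0.39,0],"twist": 0},
  ],
)

```text
clock: 3.73
ee_pos: [0.4777, 0.0114, 0.0542]
eef_rot: [0.624, 0.781, -0.0, -0.0]
force: [0.1, -0.7, 0.3]
opening: 0.0001
```

```bash
cat > lips.py <<'E'
from h import *
s=r.get_state(); print(s['clock'],s['ee_pos'],w2p(s['ee_pos']),s['force'])
f=grab('top'); W=cloud(f); P=w2p(W); Z=W[...,2]*1000
g=(P[...,0]>-145)&(P[...,0]<-45)&(P[...,1]>-75)&(P[...,1]<110)&(Z>60)&(Z<80)
if g.sum(): print(g.sum(),*[np.round(np.percentile(P[g][:,i],[2,10,50,90,98]),0) for i in(0,1)])
import sys
u,v=proj(f,[*p2w(-85,15),.0455]).astype(int)
save(cv2.resize(f['img'][v-35:v+40,u-55:u+50],None,fx=7,fy=7,interpolation=cv2.INTER_CUBIC),sys.argv[1])
E
python3 lips.py t1.png
```

```text
3.7333 [0.47773749 0.01139258 0.054235  ] [-80.39911608  27.81703147] [ 0.09163016 -0.69837465  0.28321386]
```

View pics/t1.png

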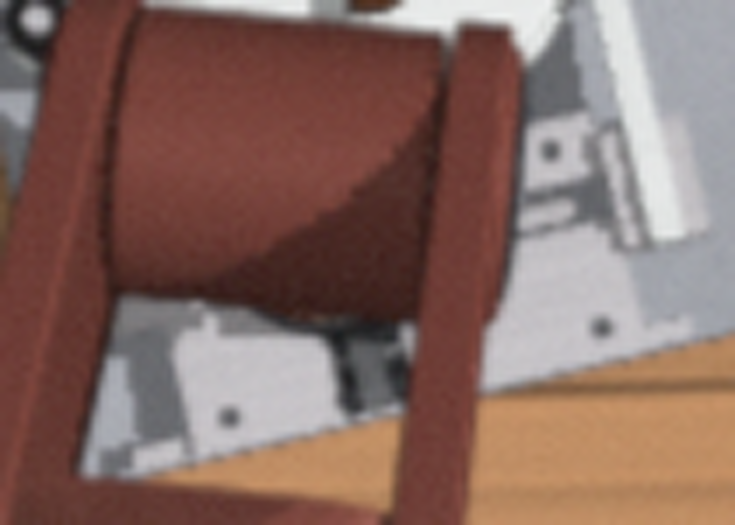

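The arm hides the tray from above, but it has clearly left the right end: the slot now shows at crop (550,210). I'll use the scene camera depth instead.

```bash
cat > lips2.py <<'E'
from h import *
s=r.get_state(); print(s['clock'],w2p(s['ee_pos']),s['ee_pos'][2],s['force'])
f=grab('scene'); W=cloud(f); P=w2p(W); Z=W[...,2]*1000
hsv=cv2.cvtColor(f['img'],cv2.COLOR_RGB2HSV)
g=(P[...,0]>-145)&(P[...,0]<-50)&(P[...,1]>-75)&(P[...,1]<110)&(hsv[...,2]>95)&(hsv[...,1]<60)
for a,b in((42,50),(58,69),(69,76)):
    m=g&(Z>a)&(Z<b)
    if m.sum(): print(a,b,m.sum(),*[np.round(np.percentile(P[m][:,i],[1,5,50,95,99]),0) for i in(0,1)])
import sys
if len(sys.argv)>1:
    u,v=proj(f,[*p2w(-85,15),.0455]).astype(int)
    save(cv2.resize(f['img'][v-45:v+40,u-60:u+60],None,fx=6,fy=6,interpolation=cv2.INTER_CUBIC),sys.argv[1])
E
python3 lips2.py s2.png
```

```text
3.7833 [-80.62920578  28.55647105] 0.054119494792477824 [ 0.35792193 -0.22780347 -0.50028572]
42 50 160 [-103. -101.  -74.  -59.  -58.] [-74. -71.  13.  40.  45.]
58 69 66 [-106. -104.  -92.  -59.  -58.] [-2. -1. 19. 48. 48.]
69 76 11 [-104. -103.  -73.  -64.  -61.] [ 1.  2. 19. 45. 45.]
```

View pics/s2.png

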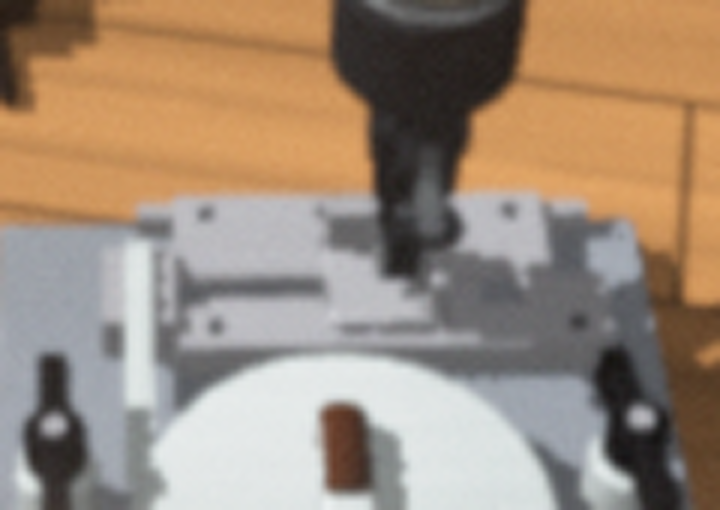

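The tray spans press y about -2 to 48, so its centre is near 23. I'll draw it 10 mm more, to the notch at y of about 33, then press it gently sideways.

>>> apply_moves(
  deltas=[
    {"grip": 0,"delta_pos": [-0.05,0.25,0],"twist": 0},
    {"grip": 0,"delta_pos": [-0.05,0.25,0],"twist": 0},
    {"grip": 0,"delta_pos": [-0.05,0.25,0],"twist": 0},
    {"grip": 0,"delta_pos": [-0.05,0.25,0],"twist": 0},
    {"grip": 0,"delta_pos": [0,0,0],"twist": 0},
    {"grip": 0,"delta_pos": [0,0,0],"twist": 0},
  ],
)

```text
clock: 4.33
ee_pos: [0.4758, 0.0213, 0.0543]
eef_rot: [0.624, 0.781, 0.0, -0.0]
force: [1.0, 0.5, -0.2]
opening: 0.0001
```

```bash
python3 lips2.py
```

```text
4.3333 [-80.2058048  37.8921303] 0.05428655678833738 [ 0.95750189  0.49551726 -0.1827479 ]
42 50 169 [-102. -100.  -74.  -58.  -57.] [-74.   8.  23.  50.  55.]
58 69 62 [-106. -104.  -88.  -59.  -57.] [ 9. 12. 28. 56. 58.]
69 76 11 [-103. -102.  -79.  -71.  -71.] [ 9. 10. 28. 55. 56.]
```

>>> apply_moves(
  deltas=[
    {"grip": 0,"delta_pos": [-0.3,-0.06,0],"twist": 0},
    {"grip": 0,"delta_pos": [-0.3,-0.06,0],"twist": 0},
    {"grip": 0,"delta_pos": [-0.2,-0.05,0],"twist": 0},
    {"grip": 0,"delta_pos": [-0.2,-0.05,0],"twist": 0},
    {"grip": 0,"delta_pos": [-0.2,-0.05,0],"twist": 0},
    {"grip": 0,"delta_pos": [-0.1,-0.02,0],"twist": 0},
  ],
)

```text
clock: 4.88
ee_pos: [0.4629, 0.018, 0.0544]
eef_rot: [0.625, 0.781, 0.0, 0.0]
force: [1.8, 0.2, -0.2]
opening: 0.0001
```

```bash
python3 lips2.py
```

```text
4.8833 [-93.53372458  37.37962776] 0.05444341239671259 [ 1.77926371  0.22999201 -0.16612855]
42 50 193 [-108. -106.  -80.  -64.  -63.] [-74. -72.  24.  49.  53.]
58 69 61 [-113. -112.  -98.  -65.  -64.] [ 9. 10. 27. 56. 57.]
69 76 18 [-110. -109.  -86.  -67.  -67.] [12. 14. 51. 55. 56.]
```

The tray has moved about 6 mm sideways at only 1.8 N, so it is in the notch. I'll continue in the same direction.

>>> apply_moves(
  deltas=[
    {"grip": 0,"delta_pos": [-0.2,-0.05,0],"twist": 0},
    {"grip": 0,"delta_pos": [-0.2,-0.04,0],"twist": 0},
    {"grip": 0,"delta_pos": [-0.2,-0.04,0],"twist": 0},
    {"grip": 0,"delta_pos": [-0.2,-0.04,0],"twist": 0},
    {"grip": 0,"delta_pos": [-0.2,-0.05,0],"twist": 0},
    {"grip": 0,"delta_pos": [-0.2,-0.04,0],"twist": 0},
    {"grip": 0,"delta_pos": [-0.2,-0.04,0],"twist": 0},
    {"grip": 0,"delta_pos": [0,0,0],"twist": 0},
  ],
)

```text
clock: 5.6
ee_pos: [0.4482, 0.0151, 0.0541]
eef_rot: [0.624, 0.781, -0.0, -0.0]
force: [0.1, -0.8, -0.1]
opening: 0.0002
```

>>> apply_moves(
  deltas=[
    {"grip": 0,"delta_pos": [-0.1,-0.02,0],"twist": 0},
    {"grip": 0,"delta_pos": [-0.1,-0.02,0],"twist": 0},
    {"grip": 0,"delta_pos": [0,0,0],"twist": 0},
  ],
)

```text
clock: 5.85
ee_pos: [0.4468, 0.0147, 0.0542]
eef_rot: [0.624, 0.781, 0.0, 0.0]
force: [1.0, 0.6, 0.1]
opening: -0.0001
```

```bash
python3 lips2.py
```

```text
5.85 [-109.91979359   37.58584141] 0.054196086991814184 [1.00795965 0.56007502 0.09508012]
42 50 169 [-124. -123.  -98.  -80.  -64.] [-74. -39.  25.  50.  55.]
58 69 61 [-131. -129. -122.  -81.  -80.] [ 8.  9. 27. 56. 58.]
69 76 15 [-129. -128. -102.  -82.  -79.] [16. 16. 50. 56. 57.]
```

>>> apply_moves(
  deltas=[
    {"grip": 0,"delta_pos": [-0.1,-0.02,0],"twist": 0},
    {"grip": 0,"delta_pos": [0,0,0],"twist": 0},
  ],
)

```text
clock: 6.07
ee_pos: [0.4464, 0.0145, 0.0544]
eef_rot: [0.624, 0.781, 0.0, 0.0]
force: [2.3, 0.5, -0.9]
opening: -0.0002
```

>>> apply_moves(
  deltas=[
    {"grip": 0,"delta_pos": [-0.1,-0.02,0],"twist": 0},
    {"grip": 0,"delta_pos": [0,0,0],"twist": 0},
  ],
)

```text
clock: 6.23
ee_pos: [0.4456, 0.0143, 0.0546]
eef_rot: [0.624, 0.781, 0.001, 0.001]
force: [3.3, 1.2, -1.3]
opening: -0.0
```

```bash
python3 lips2.py
```

```text
6.2333 [-111.23339493   37.43132912] 0.05458330445894949 [ 3.31426697  1.17364102 -1.30463009]
42 50 196 [-125. -124.  -97.  -80.  -71.] [-74. -71.  25.  49.  55.]
58 69 56 [-131. -130. -124.  -82.  -81.] [ 8.  8. 25. 56. 58.]
69 76 22 [-129. -128.  -99.  -84.  -83.] [11. 13. 51. 55. 56.]
```

>>> apply_moves(
  deltas=[
    {"grip": 0,"delta_pos": [-0.1,-0.02,0],"twist": 0},
    {"grip": 0,"delta_pos": [0,0,0],"twist": 0},
  ],
)

```text
clock: 6.45
ee_pos: [0.4455, 0.0142, 0.0548]
eef_rot: [0.625, 0.781, 0.001, 0.001]
force: [5.4, 1.1, -1.7]
opening: -0.0003
```

```bash
python3 lips2.py
```

```text
6.45 [-111.33357624   37.37448772] 0.05477358171401013 [ 5.41811073  1.06360375 -1.71061281]
42 50 192 [-124. -122.  -97.  -81.  -65.] [-74. -71.  25.  50.  54.]
58 69 55 [-132. -132. -124.  -82.  -81.] [ 8.  9. 25. 55. 57.]
69 76 24 [-129. -128.  -99.  -84.  -82.] [13. 14. 52. 57. 57.]
```

The pin is against the notch's end: the TCP stopped moving and the force rose to 5 N. I'll back off and lift.

>>> apply_moves(
  deltas=[
    {"grip": 0,"delta_pos": [0.25,0.05,0],"twist": 0},
    {"grip": 0,"delta_pos": [0.35,-0.05,0],"twist": 0},
    {"grip": 0,"delta_pos": [0.25,-0.2,0],"twist": 0},
    {"grip": 0,"delta_pos": [0,0,0.5],"twist": 0},
    {"grip": 0,"delta_pos": [0,0,2],"twist": 0},
    {"grip": 0,"delta_pos": [0,0,2.5],"twist": 0.07},
    {"grip": 0,"delta_pos": [0,0,1],"twist": 0.07},
    {"grip": 0,"delta_pos": [0,0,0],"twist": 0},
  ],
)

```text
clock: 7.17
ee_pos: [0.4545, 0.0116, 0.1173]
eef_rot: [0.568, 0.823, 0.001, 0.002]
force: [0.7, -0.9, 0.1]
opening: -0.0004
```

```bash
cat > arc.py <<'E'
import sys; from h import *
# usage: hub_y phi0 phi1 local_x local_y step -> waypoints
hy,p0,p1,lx,ly,st=map(float,sys.argv[1:])
s=r.get_state(); e=s['ee_pos']; q=s['eef_rot']; yaw=np.arctan2(q[1]**2-q[0]**2,2*q[0]*q[1])
print('now',e,'yaw-press',yaw-YAW,'force',s['force'],'q6',s['q'][5],s['clock'])
def pt(p):
    c,n=np.cos(p),np.sin(p); return p2w(20+c*lx-n*ly,hy+n*lx+c*ly)
n=int(np.ceil(abs(p1-p0)/st)); ph=np.linspace(p0,p1,n+1)
Q=np.array([pt(p) for p in ph]); print('to start cm',(Q[0]-e[:2])*100, 'start',Q[0],'step',ph[1]-ph[0])
for a,p in zip(np.diff(Q,axis=0)*100,ph[1:]): print(np.round(a,2),round(p,2))
E
python3 lips2.py s3.png; python3 arc.py 118 0.14 0.14 -32 26 0.1
```

```text
7.1667 [-103.1041017    32.98776877] 0.11726873296514365 [ 0.66007112 -0.93358698  0.08572728]
42 50 217 [-125. -123. -102.  -80.  -72.] [-74. -71.  28.  50.  56.]
58 69 101 [-130. -129. -123.  -82.  -81.] [ 8. 13. 41. 55. 57.]
69 76 22 [-129. -128. -118.  -92.  -89.] [10. 12. 51. 56. 57.]
now [0.45324554 0.0118055  0.11565412] yaw-press 0.14758111250179454 force [-0.02071998  0.07532752 -0.13054193] q6 -0.4892620256019935 7.2167Traceback (most recent call last):
  File "arc.py", line 9, in <module>
    Q=np.array([pt(p) for p in ph]); print('to start cm',(Q[0]-e[:2])*100, 'start',Q[0],'step',ph[1]-ph[0])
                                                                                               ~~^^^
IndexError: index 1 is out of bounds for axis 0 with size 1
```

View pics/s3.png

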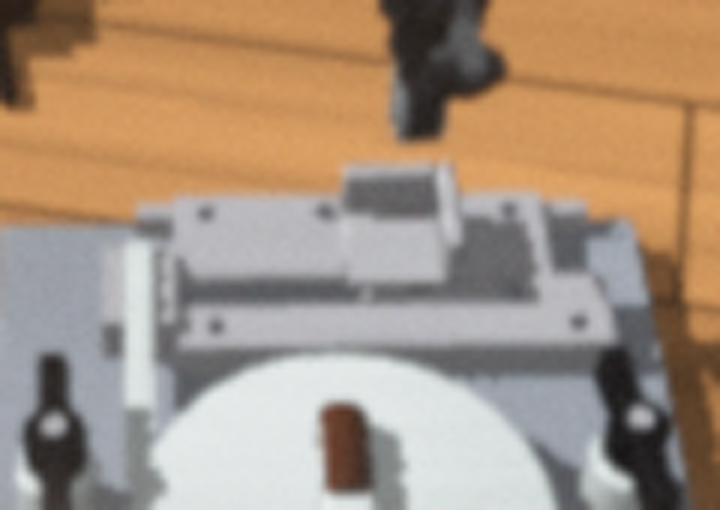

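The tray, at crop (345–450, 165–280), now sits beyond the slot and overhangs the front edge, so the pin is parked. Next is the left wing.

```bash
python3 arc.py 118 0.14 1.9 -32 17 0.1;  python3 arc.py 118 0.14 0.2 -32 27 0.1
```

```text
now [0.45324554 0.0118055  0.11565412] yaw-press 0.14758111250179454 force [-0.02071998  0.07532752 -0.13054193] q6 -0.4892620256019935 7.2167
to start cm [ 6.76540894 11.38446082] start [0.52089962 0.12565011] step 0.09777777777777777
[-0.03 -0.35] 0.24
[ 0.   -0.35] 0.34
[ 0.04 -0.35] 0.43
[ 0.07 -0.35] 0.53
[ 0.11 -0.34] 0.63
[ 0.14 -0.33] 0.73
[ 0.17 -0.31] 0.82
[ 0.2  -0.29] 0.92
[ 0.23 -0.27] 1.02
[ 0.25 -0.25] 1.12
[ 0.28 -0.22] 1.22
[ 0.3  -0.19] 1.31
[ 0.31 -0.16] 1.41
[ 0.33 -0.13] 1.51
[ 0.34 -0.1 ] 1.61
[ 0.35 -0.07] 1.7
[ 0.35 -0.03] 1.8
[0.35 0.  ] 1.9
now [0.45324554 0.0118055  0.11565412] yaw-press 0.14758111250179454 force [-0.02071998  0.07532752 -0.13054193] q6 -0.4892620256019935 7.2167
to start cm [ 6.41969456 12.32280062] start [0.51744248 0.13503351] step 0.06
[-0.08 -0.24] 0.2
```

>>> apply_moves(
  deltas=[
    {"grip": 0,"delta_pos": [1.3,2.4,0],"twist": 0},
    {"grip": 0,"delta_pos": [1.3,2.5,0],"twist": 0},
    {"grip": 0,"delta_pos": [1.3,2.5,0],"twist": 0},
    {"grip": 0,"delta_pos": [1.3,2.5,0],"twist": 0},
    {"grip": 0,"delta_pos": [1.2,2.4,0],"twist": 0},
    {"grip": 0,"delta_pos": [0,0,0],"twist": 0},
    {"grip": 0,"delta_pos": [0,0,0],"twist": 0},
  ],
)

```text
clock: 7.8
ee_pos: [0.5153, 0.1357, 0.1127]
eef_rot: [0.568, 0.823, -0.001, -0.001]
force: [0.1, 0.1, 0.3]
opening: -0.0003
```

```bash
cat > wing.py <<'E'
import sys; from h import *
s=r.get_state(); e=s['ee_pos']; q=s['eef_rot']; print(s['clock'],'tcp press',w2p(e),e[2],'yaw-press',np.arctan2(q[1]**2-q[0]**2,2*q[0]*q[1])-YAW,s['force'])
for cam in('top','scene'):
    f=grab(cam); W=cloud(f); P=w2p(W); Z=W[...,2]*1000; hsv=cv2.cvtColor(f['img'],cv2.COLOR_RGB2HSV)
    for n,y in(('L',118),('R',-118)):
        d=P-np.array([20,y]); m=(np.hypot(d[...,0],d[...,1])<46)&(Z>60)&(Z<84)&(hsv[...,2]<70)
        if m.sum()>15:
            X=d[m]; w,V=np.linalg.eigh(np.cov(X.T)); v=V[:,1]; print(cam,n,m.sum(),X.mean(0).round(1),'ang',round(np.arctan2(v[1],v[0])%np.pi,3),'len',np.sqrt(w).round(1))
    if len(sys.argv)>1 and cam=='scene':
        u,v=proj(f,[*p2w(0,10),.06]).astype(int)
        save(cv2.resize(f['img'][v-65:v+50,u-80:u+80],None,fx=5,fy=5,interpolation=cv2.INTER_CUBIC),sys.argv[1])
E
python3 wing.py s4.png
```

```text
7.8 tcp press [-17.40786739 141.38250398] 0.11268720286080744 yaw-press 0.14998233823314286 [0.0673375  0.11952522 0.32973974]
top L 152 [-0.  -1.1] ang 0.142 len [ 4.9 21. ]
top R 146 [0.6 1.2] ang 0.015 len [ 4.6 22.7]
scene L 186 [10.  -3.5] ang 0.147 len [ 4.8 23.8]
scene R 116 [ 8.5 -0.8] ang 0.043 len [ 4.8 20.8]
```

View pics/s4.png

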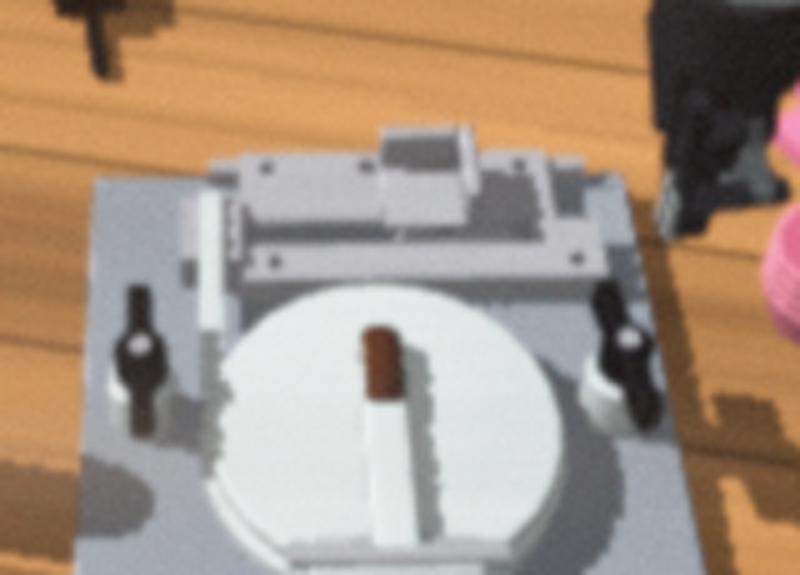

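The fingertip is left of the left wing's near end, clear of the cups at (785,270). The wings lie at 0.14 rad (left, at (625,355)) and about 0.02 rad (right, at (140,360)). I'll lower and start the swing.

>>> apply_moves(
  deltas=[
    {"grip": 0,"delta_pos": [0,0,-2],"twist": 0},
    {"grip": 0,"delta_pos": [0,0,-2],"twist": 0},
    {"grip": 0,"delta_pos": [0,0,-0.9],"twist": 0},
    {"grip": 0,"delta_pos": [0,0,0],"twist": 0},
    {"grip": 0,"delta_pos": [0.1,-0.3,0],"twist": 0},
    {"grip": 0,"delta_pos": [0.1,-0.3,0],"twist": 0},
    {"grip": 0,"delta_pos": [0.1,-0.3,0],"twist": 0},
    {"grip": 0,"delta_pos": [0,0,0],"twist": 0},
  ],
)

```text
clock: 8.57
ee_pos: [0.5208, 0.1254, 0.0666]
eef_rot: [0.569, 0.823, 0.001, 0.001]
force: [0.1, 0.0, -0.1]
opening: -0.0001
```

```bash
python3 wing.py
```

```text
8.5667 tcp press [-14.19851977 130.17091962] 0.0666427860062835 yaw-press 0.148188944976734 [ 0.07043097  0.02873092 -0.07207034]
top R 145 [0.5 1.3] ang 0.014 len [ 4.7 22.5]
scene L 199 [ 8.3 -2.2] ang 0.072 len [ 7.2 24.2]
scene R 116 [ 9.3 -0.9] ang 0.038 len [ 4.8 21. ]
```

>>> apply_moves(
  deltas=[
    {"grip": 0,"delta_pos": [-0.03,-0.35,-0.1],"twist": 0.098},
    {"grip": 0,"delta_pos": [0,-0.35,-0.1],"twist": 0.098},
    {"grip": 0,"delta_pos": [0.04,-0.35,0],"twist": 0.098},
    {"grip": 0,"delta_pos": [0.07,-0.35,0],"twist": 0.098},
    {"grip": 0,"delta_pos": [0.11,-0.34,0],"twist": 0.098},
    {"grip": 0,"delta_pos": [0.14,-0.33,0],"twist": 0.098},
    {"grip": 0,"delta_pos": [0.17,-0.31,0],"twist": 0.098},
    {"grip": 0,"delta_pos": [0.2,-0.29,0],"twist": 0.098},
  ],
)

```text
clock: 9.33
ee_pos: [0.5243, 0.0994, 0.063]
eef_rot: [0.208, 0.978, -0.001, -0.002]
force: [-4.4, -1.1, 2.1]
opening: -0.0002
```

```bash
python3 wing.py; python3 arc.py 118 0.92 1.0 -32 17 .1 | head -2
```

```text
9.3333 tcp press [-16.3081772  103.97060858] 0.06297462190845393 yaw-press 0.9380750907923315 [-4.38296277 -1.07058781  2.09930842]
top R 143 [0.7 1.3] ang 0.013 len [ 4.6 22.6]
scene L 245 [ 6.8 -3.1] ang 0.691 len [ 6.1 23. ]
scene R 115 [ 8.4 -0.8] ang 0.042 len [ 4.9 20.6]
now [0.52502447 0.09908132 0.06302358] yaw-press 0.9326155916264113 force [-3.33066893 -0.59640832  1.22570502] q6 -1.090151067068044 9.4333
to start cm [ 0.28162451 -0.00950867] start [0.52784072 0.09898623] step 0.07999999999999996
```

>>> apply_moves(
  deltas=[
    {"grip": 0,"delta_pos": [0.23,-0.27,0],"twist": 0.098},
    {"grip": 0,"delta_pos": [0.25,-0.25,0],"twist": 0.098},
    {"grip": 0,"delta_pos": [0.28,-0.22,0],"twist": 0.098},
    {"grip": 0,"delta_pos": [0.3,-0.19,0],"twist": 0.098},
    {"grip": 0,"delta_pos": [0.31,-0.16,0],"twist": 0.098},
    {"grip": 0,"delta_pos": [0.33,-0.13,0],"twist": 0.098},
    {"grip": 0,"delta_pos": [0.34,-0.1,0],"twist": 0.098},
    {"grip": 0,"delta_pos": [0.0,0.0,0],"twist": 0},
  ],
)

```text
clock: 10.1
ee_pos: [0.5464, 0.0857, 0.0629]
eef_rot: [-0.13, 0.992, -0.0, -0.001]
force: [-2.2, -2.1, -0.0]
opening: -0.0002
```

```bash
python3 wing.py s5.png; python3 arc.py 118 1.61 1.9 -32 17 .05 
```

```text
10.1 tcp press [ 2.40688533 85.96552967] 0.06294297259934596 yaw-press 1.6181704869282298 [-2.16788099 -2.13293154 -0.03402103]
top R 143 [0.5 1.2] ang 0.015 len [ 4.6 22.6]
scene L 260 [ 6.5 -5.1] ang 1.423 len [ 5.4 22.6]
scene R 118 [ 8.9 -0.8] ang 0.041 len [ 4.8 20.9]
now [0.54634487 0.08607112 0.06302238] yaw-press 1.6150604866703322 force [-1.81961987 -1.72726056 -0.54318049] q6 -1.7983196195583855 10.2
to start cm [ 0.1981807  -0.05397534] start [0.54832667 0.08553136] step 0.04833333333333334
[ 0.17 -0.04] 1.66
[ 0.17 -0.03] 1.71
[ 0.17 -0.02] 1.76
[ 0.17 -0.01] 1.8
[ 0.18 -0.  ] 1.85
[0.18 0.01] 1.9
```

View pics/s5.png

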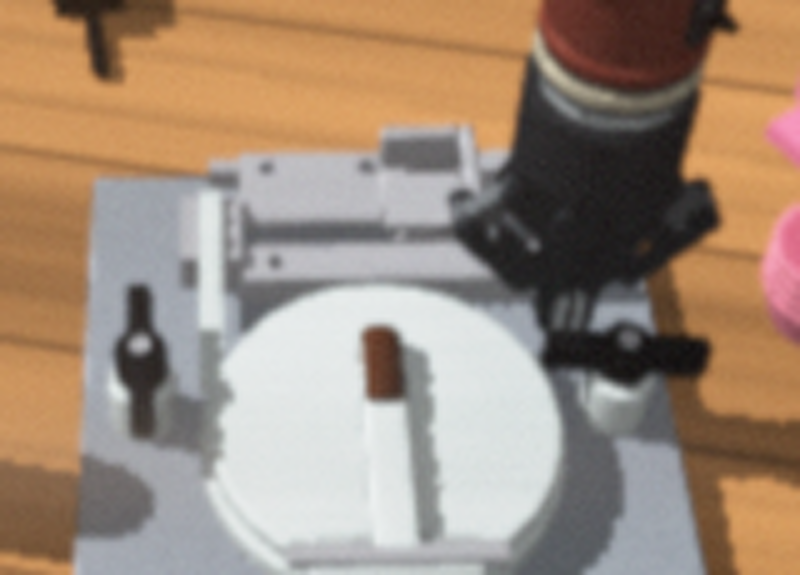

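The left wing, at (545–710, 350), now lies roughly across the press at about 1.6 rad, with the fingertip behind it. I'll continue slowly to the stop.

>>> apply_moves(
  deltas=[
    {"grip": 0,"delta_pos": [0.17,-0.04,0],"twist": 0.048},
    {"grip": 0,"delta_pos": [0.17,-0.03,0],"twist": 0.048},
    {"grip": 0,"delta_pos": [0.17,-0.02,0],"twist": 0.048},
    {"grip": 0,"delta_pos": [0.17,-0.01,0],"twist": 0.048},
    {"grip": 0,"delta_pos": [0.18,0,0],"twist": 0.048},
    {"grip": 0,"delta_pos": [0,0,0],"twist": 0},
  ],
)

```text
clock: 10.7
ee_pos: [0.5554, 0.0849, 0.0633]
eef_rot: [-0.247, 0.969, -0.0, -0.0]
force: [-2.3, -2.1, -0.4]
opening: 0.0002
```

```bash
python3 wing.py; python3 arc.py 118 1.85 1.95 -32 17 .05 
```

```text
10.7 tcp press [11.03938386 83.22483007] 0.06326254617738926 yaw-press 1.8570618512661925 [-2.31206884 -2.09748239 -0.40596358]
top R 143 [0.5 1.2] ang 0.013 len [ 4.6 22.7]
scene L 243 [ 7.6 -6.2] ang 1.708 len [ 5.1 22.4]
scene R 119 [ 8.9 -0.8] ang 0.042 len [ 4.8 21. ]
now [0.55535372 0.08504147 0.06329936] yaw-press 1.8560649881894156 force [-1.46649765 -1.86501932  0.39386704] q6 -2.0415972460736738 10.8
to start cm [ 0.15901476 -0.05153446] start [0.55694386 0.08452612] step 0.04999999999999982
[0.18 0.01] 1.9
[0.18 0.01] 1.95
```

>>> apply_moves(
  deltas=[
    {"grip": 0,"delta_pos": [0.15,0,0],"twist": 0.04},
    {"grip": 0,"delta_pos": [0,0,0],"twist": 0},
  ],
)

```text
clock: 10.97
ee_pos: [0.5569, 0.0851, 0.0634]
eef_rot: [-0.267, 0.964, -0.0, 0.0]
force: [-0.6, -2.2, -1.1]
opening: -0.0001
```

>>> apply_moves(
  deltas=[
    {"grip": 0,"delta_pos": [0.1,0,0],"twist": 0},
    {"grip": 0,"delta_pos": [0,0,0],"twist": 0},
  ],
)

```text
clock: 11.13
ee_pos: [0.5579, 0.0853, 0.0633]
eef_rot: [-0.266, 0.964, 0.0, 0.0]
force: [-1.4, -2.2, 0.0]
opening: -0.0001
```

>>> apply_moves(
  deltas=[
    {"grip": 0,"delta_pos": [0.1,0,0],"twist": 0},
    {"grip": 0,"delta_pos": [0,0,0],"twist": 0},
  ],
)

```text
clock: 11.3
ee_pos: [0.5589, 0.0856, 0.0633]
eef_rot: [-0.267, 0.964, 0.0, 0.0]
force: [-1.9, -0.9, -0.3]
opening: -0.0002
```

```bash
python3 wing.py
```

```text
11.3 tcp press [14.55924956 83.1516294 ] 0.06327329689669785 yaw-press 1.8981798720780771 [-1.86866094 -0.92052568 -0.31309964]
top R 141 [0.7 1.1] ang 0.015 len [ 4.5 22.8]
scene L 242 [ 8.  -6.3] ang 1.808 len [ 5.4 22.6]
scene R 117 [ 8.6 -0.7] ang 0.037 len [ 4.9 20.8]
```

>>> apply_moves(
  deltas=[
    {"grip": 0,"delta_pos": [0.1,0.01,0],"twist": 0},
    {"grip": 0,"delta_pos": [0,0,0],"twist": 0},
  ],
)

```text
clock: 11.57
ee_pos: [0.5598, 0.0857, 0.0632]
eef_rot: [-0.267, 0.964, 0.0, -0.0]
force: [-1.5, 0.5, -0.0]
opening: 0.0
```

>>> apply_moves(
  deltas=[
    {"grip": 0,"delta_pos": [0.1,0.01,0],"twist": 0},
    {"grip": 0,"delta_pos": [0,0,0],"twist": 0},
  ],
)

```text
clock: 11.73
ee_pos: [0.5603, 0.0856, 0.0631]
eef_rot: [-0.267, 0.964, 0.0, -0.001]
force: [-3.8, -0.3, 0.6]
opening: -0.0
```

```bash
python3 wing.py
```

```text
11.7333 tcp press [15.9935679  82.84590306] 0.06313345179371066 yaw-press 1.8990312856106293 [-3.75961859 -0.3119825   0.55033209]
top R 141 [0.4 1.3] ang 0.017 len [ 4.5 22.6]
scene L 244 [ 8.  -6.9] ang 1.842 len [ 5.5 22.9]
scene R 118 [ 8.8 -0.8] ang 0.044 len [ 4.8 20.8]
```

>>> apply_moves(
  deltas=[
    {"grip": 0,"delta_pos": [0.1,0.01,0],"twist": 0},
    {"grip": 0,"delta_pos": [0,0,0],"twist": 0},
  ],
)

```text
clock: 12.0
ee_pos: [0.5605, 0.0855, 0.063]
eef_rot: [-0.267, 0.964, 0.0, -0.002]
force: [-6.4, -0.0, 2.5]
opening: -0.0
```

```bash
python3 wing.py
```

```text
12.0 tcp press [16.14875149 82.7057785 ] 0.06300968932251111 yaw-press 1.899216693608567 [-6.41711414 -0.03537333  2.4978457 ]
top R 141 [0.3 1.3] ang 0.016 len [ 4.5 22.6]
scene L 243 [ 8.1 -6.4] ang 1.843 len [ 5.3 22.9]
scene R 120 [ 9.2 -0.9] ang 0.04 len [ 4.8 20.7]
```

The left wing is at its stop: the angle is steady and the force is rising. I'll back off, lift and travel to the right wing.

>>> apply_moves(
  deltas=[
    {"grip": 0,"delta_pos": [-0.4,-0.2,0],"twist": 0},
    {"grip": 0,"delta_pos": [-0.4,-0.2,0],"twist": 0},
    {"grip": 0,"delta_pos": [0,0,0.5],"twist": 0},
    {"grip": 0,"delta_pos": [0,0,2],"twist": 0},
    {"grip": 0,"delta_pos": [0,0,2.5],"twist": 0},
    {"grip": 0,"delta_pos": [0.1,-1,0.5],"twist": -0.117},
    {"grip": 0,"delta_pos": [0.1,-1.1,0],"twist": -0.117},
    {"grip": 0,"delta_pos": [0.1,-1.1,0],"twist": -0.117},
    {"grip": 0,"delta_pos": [0.1,-1.1,0],"twist": -0.117},
    {"grip": 0,"delta_pos": [0.1,-1.1,0],"twist": -0.117},
    {"grip": 0,"delta_pos": [0.1,-1.1,0],"twist": -0.117},
    {"grip": 0,"delta_pos": [0.1,-1.1,0],"twist": -0.117},
  ],
)

```text
clock: 13.1
ee_pos: [0.5622, 0.0047, 0.1194]
eef_rot: [0.141, 0.99, 0.0, 0.002]
force: [0.2, 0.3, -0.4]
opening: 0.0
```

>>> apply_moves(
  deltas=[
    {"grip": 0,"delta_pos": [0.1,-1.1,0],"twist": -0.117},
    {"grip": 0,"delta_pos": [0.1,-1.1,0],"twist": -0.117},
    {"grip": 0,"delta_pos": [0.1,-1.1,0],"twist": -0.117},
    {"grip": 0,"delta_pos": [0.1,-1.1,0],"twist": -0.117},
    {"grip": 0,"delta_pos": [0.1,-1.1,0],"twist": -0.117},
    {"grip": 0,"delta_pos": [0.1,-1.1,0],"twist": -0.117},
    {"grip": 0,"delta_pos": [0.1,-1.1,0],"twist": -0.117},
    {"grip": 0,"delta_pos": [0.1,-1.1,0],"twist": -0.117},
    {"grip": 0,"delta_pos": [0.1,-1.1,0],"twist": -0.117},
    {"grip": 0,"delta_pos": [0,0,0],"twist": 0},
    {"grip": 0,"delta_pos": [0,0,0],"twist": 0},
  ],
)

```text
clock: 14.02
ee_pos: [0.5707, -0.0941, 0.1191]
eef_rot: [0.617, 0.787, 0.001, 0.001]
force: [0.4, 0.5, 0.4]
opening: 0.0001
```

```bash
python3 wing.py; python3 arc.py -118 0.02 .1 -32 28 .1
```

```text
14.0167 tcp press [-11.8031253  -94.93774936] 0.11910935741194 yaw-press 0.02856373518226135 [0.40662481 0.48208737 0.35216779]
top L 198 [ 0.3 -0.6] ang 1.894 len [ 5.2 21.4]
scene L 234 [ 8.1 -4. ] ang 1.888 len [ 4.7 22.1]
scene R 114 [ 8.2 -0.9] ang 0.043 len [ 4.8 20.8]
now [ 0.57021451 -0.09319637  0.11867896] yaw-press 0.02921360383634561 force [ 0.2753469  -0.56489679 -0.44613979] q6 -0.5260958431659639 14.1167
to start cm [-0.1122539   0.31455606] start [ 0.56909197 -0.09005081] step 0.08
[-0.15 -0.31] 0.1
```

The left wing measures 1.89 rad in both views. Now the right wing.

>>> apply_moves(
  deltas=[
    {"grip": 0,"delta_pos": [-0.1,0.3,-1],"twist": 0},
    {"grip": 0,"delta_pos": [0,0,-2],"twist": 0},
    {"grip": 0,"delta_pos": [0,0,-1.6],"twist": 0},
    {"grip": 0,"delta_pos": [0,0,-0.9],"twist": 0},
    {"grip": 0,"delta_pos": [0,0,0],"twist": 0},
    {"grip": 0,"delta_pos": [0,0,0],"twist": 0},
  ],
)

```text
clock: 14.62
ee_pos: [0.5682, -0.0899, 0.0624]
eef_rot: [0.617, 0.787, -0.0, -0.001]
force: [0.4, -0.3, -0.0]
opening: 0.0002
```

```bash
python3 arc.py -118 0.02 1.9 -32 17 .098
```

```text
now [ 0.56821135 -0.08985894  0.06239233] yaw-press 0.027993651324400848 force [ 0.35133958 -0.27022882 -0.01797324] q6 -0.5199211658345299 14.6167
to start cm [ 0.34204999 -1.08946295] start [ 0.57163185 -0.10075357] step 0.094
[-0.07 -0.33] 0.11
[-0.04 -0.34] 0.21
[-0.01 -0.34] 0.3
[ 0.03 -0.34] 0.4
[ 0.06 -0.34] 0.49
[ 0.09 -0.33] 0.58
[ 0.12 -0.32] 0.68
[ 0.15 -0.31] 0.77
[ 0.18 -0.29] 0.87
[ 0.2  -0.27] 0.96
[ 0.23 -0.25] 1.05
[ 0.25 -0.23] 1.15
[ 0.27 -0.21] 1.24
[ 0.29 -0.18] 1.34
[ 0.3  -0.15] 1.43
[ 0.32 -0.12] 1.52
[ 0.33 -0.09] 1.62
[ 0.33 -0.06] 1.71
[ 0.34 -0.03] 1.81
[0.34 0.  ] 1.9
```

>>> apply_moves(
  deltas=[
    {"grip": 0,"delta_pos": [0.11,-0.36,0],"twist": 0},
    {"grip": 0,"delta_pos": [0.11,-0.36,0],"twist": 0},
    {"grip": 0,"delta_pos": [0.12,-0.36,0],"twist": 0},
    {"grip": 0,"delta_pos": [-0.07,-0.33,0],"twist": 0.094},
    {"grip": 0,"delta_pos": [-0.04,-0.34,0],"twist": 0.094},
    {"grip": 0,"delta_pos": [-0.01,-0.34,0],"twist": 0.094},
    {"grip": 0,"delta_pos": [0.03,-0.34,0],"twist": 0.094},
    {"grip": 0,"delta_pos": [0.06,-0.34,0],"twist": 0.094},
    {"grip": 0,"delta_pos": [0.09,-0.33,0],"twist": 0.094},
    {"grip": 0,"delta_pos": [0.12,-0.32,0],"twist": 0.094},
    {"grip": 0,"delta_pos": [0.15,-0.31,0],"twist": 0.094},
  ],
)

```text
clock: 15.53
ee_pos: [0.5754, -0.128, 0.0641]
eef_rot: [0.283, 0.959, 0.0, -0.001]
force: [-2.0, 1.5, 1.6]
opening: -0.0001
```

```bash
python3 wing.py;  python3 arc.py -118 0.77 0.87 -32 17 .1
```

```text
15.5333 tcp press [ -14.40106551 -129.08491381] 0.0641405844971478 yaw-press 0.7831791455874401 [-2.03146523  1.47442416  1.61119111]
top L 196 [ 0.5 -0.7] ang 1.894 len [ 5.3 21.3]
scene L 226 [ 8.3 -3.7] ang 1.898 len [ 4.5 22.3]
scene R 180 [ 6.9 -1.1] ang 0.679 len [ 5.7 22.8]
now [ 0.57598511 -0.12850658  0.06406793] yaw-press 0.7780711753878605 force [-0.83600271  0.74000665 -0.32347889] q6 -1.3295641126250182 15.6333
to start cm [-0.11844163  0.13988225] start [ 0.57480069 -0.12710776] step 0.09999999999999998
[ 0.19 -0.31] 0.87
```

>>> apply_moves(
  deltas=[
    {"grip": 0,"delta_pos": [0.18,-0.29,0],"twist": 0.094},
    {"grip": 0,"delta_pos": [0.2,-0.27,0],"twist": 0.094},
    {"grip": 0,"delta_pos": [0.23,-0.25,0],"twist": 0.094},
    {"grip": 0,"delta_pos": [0.25,-0.23,0],"twist": 0.094},
    {"grip": 0,"delta_pos": [0.27,-0.21,0],"twist": 0.094},
    {"grip": 0,"delta_pos": [0.29,-0.18,0],"twist": 0.094},
    {"grip": 0,"delta_pos": [0.3,-0.15,0],"twist": 0.094},
    {"grip": 0,"delta_pos": [0.32,-0.12,0],"twist": 0.094},
    {"grip": 0,"delta_pos": [0.33,-0.09,0],"twist": 0.094},
    {"grip": 0,"delta_pos": [0.17,-0.03,0],"twist": 0.047},
    {"grip": 0,"delta_pos": [0,0,0],"twist": 0},
  ],
)

```text
clock: 16.55
ee_pos: [0.6011, -0.1474, 0.0636]
eef_rot: [-0.156, 0.988, -0.001, -0.0]
force: [-2.2, -1.6, -0.5]
opening: 0.0003
```

```bash
python3 wing.py s6.png;  python3 arc.py -118 1.66 1.9 -32 17 .05
```

```text
16.55 tcp press [   6.59440363 -153.41106011] 0.0635783953333278 yaw-press 1.6702178267233223 [-2.18030039 -1.60099291 -0.54599525]
top L 187 [ 0.7 -0.7] ang 1.898 len [ 5.1 21.7]
scene L 217 [ 8.5 -3.7] ang 1.903 len [ 4.2 22.5]
scene R 240 [ 6.4 -3.3] ang 1.563 len [ 5.  21.7]
now [ 0.6009434  -0.14678329  0.06353225] yaw-press 1.6689794675857543 force [-1.83321331 -2.13598439  0.89665471] q6 -2.234012145000142 16.65
to start cm [-0.09566179  0.12683385] start [ 0.59998678 -0.14551495] step 0.04800000000000004
[ 0.17 -0.03] 1.71
[ 0.17 -0.02] 1.76
[ 0.17 -0.01] 1.8
[ 0.17 -0.  ] 1.85
[0.17 0.01] 1.9
```

View pics/s6.png

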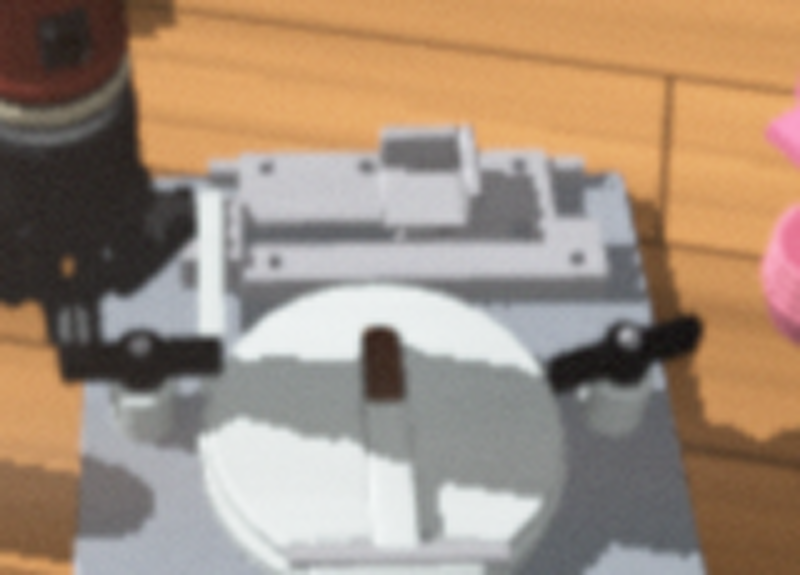

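The right wing, at (65–220, 355), is at about 1.6 rad. The left wing is parked turned and the pin is still parked. I'll creep to the stop with little twist, since joint 6 is nearing its range.

>>> apply_moves(
  deltas=[
    {"grip": 0,"delta_pos": [0.17,-0.02,0],"twist": 0.04},
    {"grip": 0,"delta_pos": [0.17,-0.01,0],"twist": 0.04},
    {"grip": 0,"delta_pos": [0.17,0,0],"twist": 0.04},
    {"grip": 0,"delta_pos": [0,0,0],"twist": 0},
  ],
)

```text
clock: 16.98
ee_pos: [0.6062, -0.1468, 0.0635]
eef_rot: [-0.215, 0.977, -0.0, 0.0]
force: [-2.6, -2.5, -0.3]
opening: -0.0001
```

>>> apply_moves(
  deltas=[
    {"grip": 0,"delta_pos": [0.15,0.01,0],"twist": 0.02},
    {"grip": 0,"delta_pos": [0,0,0],"twist": 0},
  ],
)

```text
clock: 17.15
ee_pos: [0.6076, -0.1465, 0.0634]
eef_rot: [-0.225, 0.974, -0.0, -0.0]
force: [-1.9, -2.9, 0.7]
opening: -0.0
```

```bash
python3 wing.py
```

```text
17.15 tcp press [  13.11510146 -153.99974127] 0.0634192649012765 yaw-press 1.8115777014566548 [-1.88752596 -2.85429573  0.6546185 ]
top L 183 [ 0.6 -0.9] ang 1.895 len [ 5.1 21.9]
scene L 210 [ 8.7 -4. ] ang 1.894 len [ 4.2 22.7]
scene R 232 [ 7.1 -3.8] ang 1.758 len [ 5.1 21. ]
```

>>> apply_moves(
  deltas=[
    {"grip": 0,"delta_pos": [0.15,0.01,0],"twist": 0.02},
    {"grip": 0,"delta_pos": [0,0,0],"twist": 0},
  ],
)

```text
clock: 17.42
ee_pos: [0.6092, -0.1463, 0.0634]
eef_rot: [-0.235, 0.972, -0.0, -0.0]
force: [-3.3, -3.2, 1.3]
opening: -0.0003
```

>>> apply_moves(
  deltas=[
    {"grip": 0,"delta_pos": [0.1,0.01,0],"twist": 0.02},
    {"grip": 0,"delta_pos": [0,0,0],"twist": 0},
  ],
)

```text
clock: 17.58
ee_pos: [0.61, -0.1463, 0.0634]
eef_rot: [-0.245, 0.969, -0.0, -0.0]
force: [-3.7, -4.0, 1.5]
opening: 0.0002
```

```bash
python3 wing.py
```

```text
17.5833 tcp press [  15.50683325 -154.21613547] 0.06338655546696444 yaw-press 1.8531692857966195 [-3.72090456 -4.03331182  1.53168726]
top L 183 [ 0.4 -0.3] ang 1.895 len [ 5.1 22. ]
scene L 206 [ 8.6 -3.4] ang 1.895 len [ 4.1 22.5]
scene R 230 [ 7.2 -3.8] ang 1.843 len [ 5.1 21.1]
```

>>> apply_moves(
  deltas=[
    {"grip": 0,"delta_pos": [0.1,0,0],"twist": 0},
    {"grip": 0,"delta_pos": [0,0,0],"twist": 0},
  ],
)

```text
clock: 17.85
ee_pos: [0.6101, -0.1463, 0.0633]
eef_rot: [-0.245, 0.97, 0.0, -0.001]
force: [-5.4, -3.3, 4.0]
opening: -0.0001
```

```bash
python3 wing.py
```

```text
17.85 tcp press [  15.61137429 -154.26719939] 0.06334463112536982 yaw-press 1.8523984255962667 [-5.44262286 -3.25648988  3.99793802]
top L 180 [ 0.4 -0.3] ang 1.902 len [ 5. 22.]
scene L 207 [ 8.6 -3.6] ang 1.895 len [ 4.2 22.6]
scene R 234 [ 7.3 -4.5] ang 1.825 len [ 5.3 21.4]
```

The right wing has reached its stop as well: the TCP moved only 0.1 mm for a 1 mm command. I'll back off, lift and check.

>>> apply_moves(
  deltas=[
    {"grip": 0,"delta_pos": [-0.4,-0.2,0],"twist": 0},
    {"grip": 0,"delta_pos": [-0.4,-0.2,0],"twist": 0},
    {"grip": 0,"delta_pos": [0,0,0.5],"twist": 0},
    {"grip": 0,"delta_pos": [0,0,2],"twist": 0},
    {"grip": 0,"delta_pos": [0,0,4],"twist": 0},
    {"grip": 0,"delta_pos": [0,0,4],"twist": 0},
    {"grip": 0,"delta_pos": [-2,0,4],"twist": -0.1},
    {"grip": 0,"delta_pos": [-3,0,2],"twist": -0.1},
    {"grip": 0,"delta_pos": [-3,-1,0],"twist": -0.1},
    {"grip": 0,"delta_pos": [-3,-1,0],"twist": -0.1},
    {"grip": 0,"delta_pos": [0,0,0],"twist": 0},
    {"grip": 0,"delta_pos": [0,0,0],"twist": 0},
  ],
)

```text
clock: 18.95
ee_pos: [0.4938, -0.1698, 0.226]
eef_rot: [-0.047, 0.999, 0.0, 0.001]
force: [0.3, -0.3, 0.2]
opening: 0.0
```

```bash
python3 wing.py; python3 lips2.py; python3 - <<'E'
from h import *
a=dict(np.load('scene0.npz')); f=grab('scene'); save(f['img'],'end.png')
E
```

```text
18.95 tcp press [-102.96564641 -152.63908089] 0.22597142663633363 yaw-press 1.451220516769914 [ 0.30174579 -0.29976879  0.22870328]
top L 180 [ 0.2 -0.1] ang 1.896 len [ 5.  21.8]
top R 151 [-0.8  1. ] ang 1.903 len [ 4.6 22.3]
scene L 219 [ 8.  -2.8] ang 1.9 len [ 4.5 22.8]
scene R 203 [ 7.8 -1.8] ang 1.897 len [ 3.8 21.1]
19.05 [-101.41986272 -152.9918657 ] 0.22608993210373887 [ 0.51126761 -0.22502437  0.55084274]
42 50 218 [-124. -123. -100.  -79.  -64.] [-74. -71.  28.  50.  54.]
58 69 99 [-131. -129. -122.  -82.  -81.] [ 8. 11. 43. 55. 57.]
69 76 27 [-129. -128. -120.  -88.  -85.] [13. 14. 51. 56. 57.]
```

View pics/end.png

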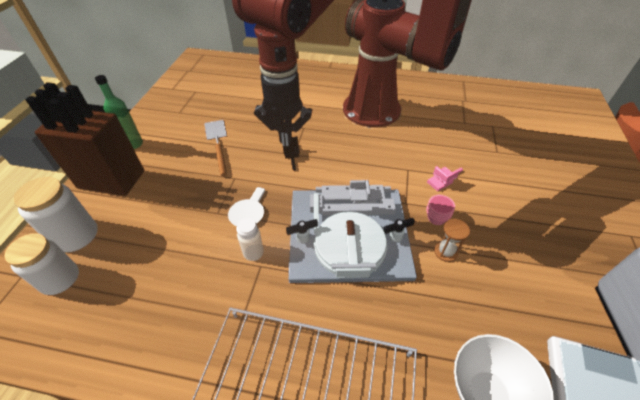

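The final view shows both wings turned, at (302,227) and (399,226). The tray is parked at (360,190), and the shaker, cups, hourglass, spoon rest and spatula are all where they started. The arm is clear.

```bash
python3 -c "
from workcell import r
print(r.finish_job())"
```

```text
the job is handed in; nothing more can be done
None
```

The job is done and handed in at about 19 s of the 61 s allowed; no verdict was reported.

- **Pin:** I drew it with closed fingertips on the +y lip to press y of about 33 mm, well past the 10 mm needed to clear the bore. I then pressed it into the notch until it met the end, at about 5 N. After I backed away, the last depth check still showed it parked, with the tray spanning x -131 to about -81 mm and y 8 to 57 mm. That is the expected place for x -109 mm, to within the 2–3 mm the depth readings allow.
- **Wing bolts:** I swung the left one first, then the right, each anticlockwise until it just met its stop at about 6 N. With the arm clear, the left read 1.896 and 1.900 rad and the right 1.903 and 1.897 rad (top and scene views), against the stop at 1.9.
- **Rest of the scene:** In the final picture the other kitchen things stand where they started, and the robot was touching nothing. I compared them by eye only.

While the fingers were beside the wings, the angle readings came out about 0.05 rad low. I relied there on the force rise and stalled motion, which the later unobstructed readings confirmed. No check failed.

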